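# Eject the charged thin battery pack and put it in the tray

## Task

The thin battery pack in the two-bay charger is charged. Press the ejector lever of its bay so that it rises, then take it out and lay it flat in the shallow steel tray, without dropping it in. Leave the thick pack seated in the other bay, undisturbed.

Things in the scene. Friction and masses are not known exactly. Their poses are not given: they have to be found in the camera images.
- charger: Fixed grey charger, housing 96 (x) x 141 (y) x 34 mm high. Origin: centre of its underside on the bench; +x to its rear, +y to its left bay. Two open bays 76 x 41 mm, 22 mm deep (floor 12 mm over the bench), centred at x -1, y +42 and y -42 mm, each with a pack (the thin one in either). A steel lever under each bay runs from a thumb pad in front to a lifting nose under the rear of the pack.
- pad_left (a point): Centre of the top of the black ribbed thumb pad of the left (+y) bay's lever: 22 (x) x 24 (y) mm, 90 mm in front of the charger's centre, 26 mm over the bench at rest, free below. Press it down 8 mm, to its stop: 3 to 5 N; it also moves 3 mm away from the housing.
- pad_right (a point): The same for the right (-y) bay's lever.
- eject_left (a joint): Left lever's angle, rad: 0 at rest, 0.21 fully pressed (stop). Its stiff hinge stays where it is left, also under the pack. Fully pressed it has lifted the rear (+x) end of the thin pack about 18 mm, the front end still low in the bay: the pack is tilted about 0.23 rad; its sides clear the housing by 10 mm at mid-length, 12 to 18 mm over the rearmost 25 mm.
- eject_right (a joint): The same for the right bay's lever.
- thin_pack_center (a point): Centre of the thin battery pack: black, rectangular, 70 (x) x 38 (y) x 21 mm, light grey plate on top, about 80 g, loose. Axes: x along its length (to the charger's rear), z up through the plate. Seated, its top is 1 mm below the top of the housing, so that it cannot be gripped.
- thick_pack_center (a point): Centre of the thick battery pack: the same outline 70 x 38 mm but 38 mm high, about 150 g, loose in the other bay; seated, it stands 16 mm above the housing.
- tray: Loose shallow steel tray, 190 (x) x 130 (y) mm outside, 25 mm high, upright walls 2.5 mm thick with a rolled rim; flat floor 185 x 125 mm, 2.5 mm above the bench; 0.3 kg. Origin: centre of its underside; x along its length, z up.

How it is judged:
By the outcome, as a careful person would: the job done as asked, in the order asked, and still so for the second after the job is handed in, with the robot touching nothing.
It also fails if it takes over 48 s, if anything falls off the work surface, if the arm or the gripper's body presses on something with over 40 N, if the wrist force passes 120 N, or if a joint passes its speed limit or range.

## Robot

A 6-joint arm with a two-finger parallel gripper is mounted at the origin on a cart in front of the work surface, level with it; the furniture and walls round the work are solid. World frame = base frame: x ahead of the robot, y to its left, z up, the work surface at z = 0. Lengths are in m, angles in rad, forces in N, time in s.
With the tool pointing down it reaches from about 0.35 to 0.85 m from the base axis. Payload 8.1 kg.
Tool frame: the origin (TCP) lies at the centre of the arm's flange, where the gripper is bolted on; the fingertips stand 186 mm ahead of it and the grasp point (between the pads) lies 167 mm ahead of it; z points along the fingers, y is the line along which they close (so a half turn about z gives the same grasp; the last joint's range is limited). The gripper opens to 93 mm and grips with 3 to 60 N. Pads are 15 mm wide; open, the fingers measure 128 mm over their backs; the gripper's body (75 mm by 188 mm) begins 65 mm behind the grasp point.
Start: joints at [-1.308, 0.13, 1.488, -0, 1.523, -0.085], TCP at [0.205, -0.564, 0.405] pointing down, gripper open.
Joint ranges: [-2.96, 2.96], [-0.89, 2.26], [0.02, 2.5], [-1.34, 4.48], [0, 2.73], [-2.66, 2.66]. Speed limits (rad/s): [2.39, 2.39, 2.79, 3.14, 3.14, 3.14].

## Interface

Orientations are given as a rotation vector (axis times angle).
In Python, from plant import robot gives the robot as it stands.
- The arm moves only by the tool apply_moves, never from a script. Its argument "series" is a list of rows, each a list of 2 entries, a list of its own where there are three numbers: the shift along the tool's x, y, z in mm, then the turn, a rotation vector about the tool's x, y, z in rad. A call has 1 to 12 rows; each row shifts and turns the commanded pose from where the row before left it, along the tool's axes as they then stand; what a row does not reach is not made up. A row lasts 1/12 s, in which the tool goes at most 41.7 mm and 7.16 degrees, less where a joint would pass 70% of its speed; a pose out of reach is approached as far as the arm can. A call is refused whole if a number of a shift passes 41.7 or a number of a turn 0.125, either way. A call with a gripper value outside its range is refused whole. "claw" is the opening, from 0 (shut) to 1 (fully open), set as the call begins (left out, the last holds). The fingers move at their own pace and stop on an object; "newtons" is the grip in N (left out, the last holds). Time passes only in rows, so rows that do not move let the fingers close. It gives the time, the measured TCP pose, the force, the opening and the grip force at its end, in the units of the state.
- robot.read_state(): the state, without advancing time (a new reading comes with each control period).
- robot.read_camera(name): name is "scene" or "top" or "wrist"; returns (picture, depth): 384x512x3 uint8, blue, green, red; 384x512 float32, m along the optical axis (not along the pixel's ray), 0 where there is no reading.
- robot.calibration(name): a dict with "fx", "fy", "cx", "cy" (pixels), "extrinsics" (4x4, takes a point from world to camera coordinates). Camera axes: x right, y down, z forward; pixel columns grow to the right and rows downward; lengths in m; the calibration is good to about 2 mm. The wrist camera is an equidistant fisheye: a pixel r from the principal point sees the ray r / f radians off the axis. A picture is of the moment at which its call begins: read the wrist's pose just before it. calibration takes no time and is no camera call; for the wrist camera it gives the pose at the moment of the call.
- robot.close_job(): hands the job in; it is judged then, once.
The state is a dict: "t": time; "q": joint angles; "dq": joint speeds; "joint_torque": joint torques, N m; "tool_pos": TCP position; "orientation": TCP orientation; "force": force on the tool from outside, world axes, zero at the start; "wrist_torque": the same for the moment, N m; "opening": finger opening in m; "gripper_force": force on a finger pad.
Only numpy, scipy, OpenCV 4.12 (cv2) and the standard library are available. Lean on these libraries where they do the work, as an engineer would, in place of code of your own. Each camera call takes 0.05 s, during which the arm holds its last target. There are 200 camera calls.

## Working session

There is one attempt and no reset: what is moved stays moved. The work goes in short steps, Python scripts to look and compute and a tool call to move; the robot and the scene stay as the last step left them, time stands still between calls to the robot, and variables do not carry over. Pictures are saved under pics/ and viewed, at most 10 in all, crops included, and the job is handed in when it is done.

Besides the shell and the picture viewer there is one more tool, called after ">>>" as name(argument=value, ...) on one line, values as JSON. apply_moves: Moves the arm, as the interface text tells. Its arguments: {"type":"object","properties":{"series":{"type":"array"},"claw":{"type":"number"},"newtons":{"type":"number"}},"required":["series"]}

```bash
mkdir -p pics; cat > h.py <<'E'
import numpy as np, cv2
from plant import robot
from scipy.spatial.transform import Rotation as R
def cloud(name):
    K=robot.calibration(name); im,d=robot.read_camera(name)
    v,u=np.indices(d.shape).astype(float)
    P=np.stack([(u-K['cx'])/K['fx']*d,(v-K['cy'])/K['fy']*d,d],-1)
    E=np.array(K['extrinsics']); W=(P-E[:3,3])@E[:3,:3]
    W[d==0]=np.nan
    return im,d,W
E
python3 - <<'E'
from h import *
for n in('scene','top'):
    im,d,W=cloud(n); cv2.imwrite(f'pics/{n}.png',im); np.save(n+'.npy',W); np.save(n+'_im.npy',im)
    E=np.array(robot.calibration(n)['extrinsics']); print(n,-E[:3,:3].T@E[:3,3], (d==0).mean())
s=robot.read_state(); print({k:np.round(v,3) for k,v in s.items()})
E
```

```text
scene [-0.07855597 -0.58131659  0.45076309] 0.0039825439453125
top [ 0.39767119 -0.11153638  0.89763915] 0.004094441731770833
{'t': np.float64(0.1), 'q': array([-1.308,  0.131,  1.489, -0.   ,  1.523, -0.085]), 'dq': array([-0.   , -0.   , -0.005,  0.003, -0.   ,  0.   ]), 'joint_torque': array([ 2.0000e-03, -5.6134e+01, -4.9309e+01,  7.7000e-02,  2.9000e-02,
       -0.0000e+00]), 'tool_pos': array([ 0.204, -0.564,  0.404]), 'orientation': array([-3.093, -0.543,  0.   ]), 'force': array([0.751, 0.375, 0.056]), 'wrist_torque': array([ 0.03 , -0.026,  0.007]), 'gripper_force': np.float64(0.0), 'opening': np.float64(0.093)}
```

View pics/top.png

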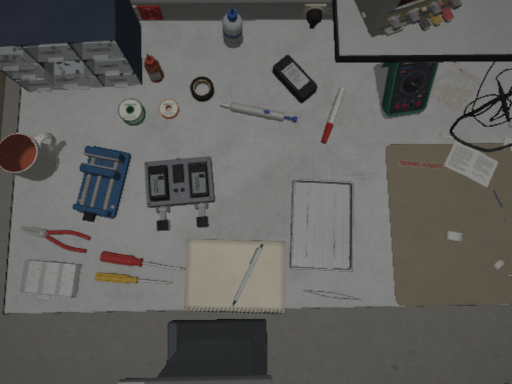

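View pics/scene.png

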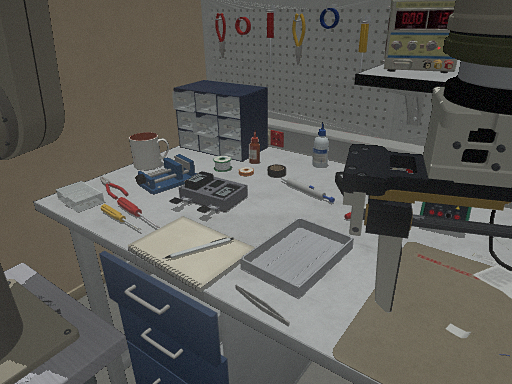

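The top view shows the charger at about (180,183), with pads at (163,224) and (203,221). The tray is at (322,225), upright in the image. Next I measure them from the depth.

```bash
python3 - <<'E'
from h import *
W=np.load('top.npy'); im=np.load('top_im.npy')
Z=W[...,2]
def reg(u0,u1,v0,v1,zl,zh,t=W,extra=None):
    m=np.zeros(Z.shape,bool); m[v0:v1,u0:u1]=1; m&=(t[...,2]>zl)&(t[...,2]<zh)
    if extra is not None: m&=extra
    p=t[m]; r=cv2.minAreaRect((p[:,:2]*1000).astype(np.float32)); return np.round(r[0],1),np.round(r[1],1),round(r[2],2),len(p),np.round(np.median(p[:,2])*1000,1)
print('bench',np.nanmedian(Z[120:150,220:300]))
print('charger',reg(140,218,150,213,.025,.06))
print('hi',reg(140,218,150,213,.043,.06))
for u in((152,172),(188,208)): print('pad',reg(u[0],u[1]+4,212,234,.018,.035,extra=im.max(2)<60))
print('tray',reg(280,365,170,280,.012,.04))
print('trayfloor',np.nanmedian(Z[200:250,305:340]))
print(np.round(Z[150:214:4,144:218:4]*1000).astype(int))
S=np.load('scene.npy'); 
print('scene tray',reg(230,365,215,300,.012,.04,S)); print('scene charger',reg(178,250,170,206,.027,.06,S))
big=cv2.resize(im[145:240,135:225],None,fx=6,fy=6,interpolation=cv2.INTER_CUBIC); cv2.imwrite('pics/c.png',big)
E
```

```text
bench 9.267674187585284e-05
charger (array([559.8,  31.4]), array([ 96.8, 141.3]), 4.48, 2917, np.float64(34.4))
hi (array([555.1,  73.1]), array([69.9, 38.6]), 4.41, 616, np.float64(49.9))
pad (array([467.7,  65.2]), array([21. , 21.5]), 4.05, 106, np.float64(25.8))
pad (array([474. , -18.9]), array([21.4, 21.3]), 1.21, 105, np.float64(25.6))
tray (array([ 453.3, -261.2]), array([151.9, 214.3]), 86.76, 742, np.float64(23.7))
trayfloor 0.00239789668263388
[[-3  0  3  1 -2  1  2  0  1 -2  3 -3 -1  0  3  0  2  1  1]
 [-2 -2 -1  0  0  0  0 -1 -1  1  0 -2  0  0 -1  1  1 -1  1]
 [ 1  1  0  0 -1 -1  1  0 -1  0 -1 35 31 34 32 35 33  1 -1]
 [32 34 30 33 35 34 34 32 34 33 31 34 32 34 31 27 31  1 -1]
 [35 36 49 49 50 49 36 34 34 34 32 32 33 33 35 33 32 -2  1]
 [32 52 51 49 51 51 36 36 37 35 34 21 33 33 31 32 35 -2  1]
 [ 0 50 51 51 49 49 31 30 37 35 34 25 33 32 34 36 34  0  0]
 [ 1 50 50 48 52 49 35 32 31 32 35 34 35 31 34 31 34 -3 -1]
 [-1 49 52 50 51 50 29 32 37 33 36 34 31 35 37 34 36 13  1]
 [-2 49 51 50 52 48 26 32 31 36 34 34 34 32 33 33 37 24  1]
 [ 0 48 51 49 52 50 29 34 32 34 35 33 34 33 35 34 21 35  0]
 [ 0 37 52 50 49 49 31 32 33 34 33 36 31 33 32 32 27 32  0]
 [-2 33 51 51 49 46 31 33 35 35 33 32 34 34 38 36 35 35  0]
 [ 1 30 34 34 32 36 32 33 37 32 35 32 30 27 19 17 11  0 -1]
 [-1 31 25 20 16  8  8  0  1 -2  2  0 -2 13 10 14  0  0 -1]
 [ 2  1 -1 15 15 12 13 -5  0  0  1 -2 -2 -2 18  2 -1  1 -2]]
scene tray (array([ 507.6, -244.3]), array([194.2, 291.2]), 86.52, 1626, np.float64(18.8))
scene charger (array([559. ,  63.5]), array([105.6, 212.7]), 0.44, 1244, np.float64(33.7))
```

View pics/c.png

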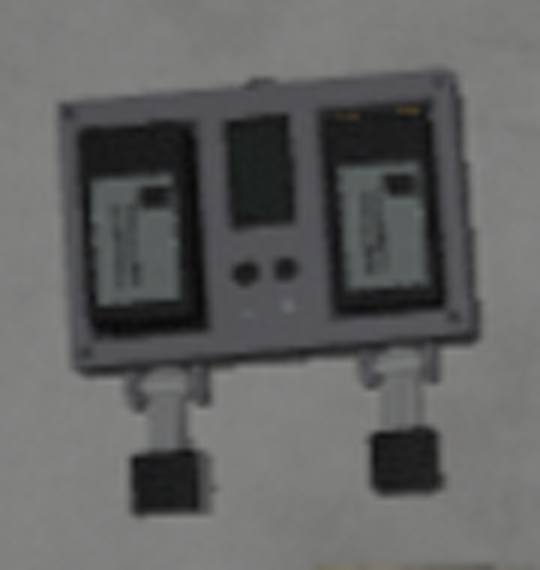

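The raised pack (z 50) is the left one, so the thin pack is in the right bay, with its top at about z 33. Its pad is at crop (405,460). I'll refine the tray and compute the first move.

```bash
cat >> h.py <<'E'
YAW=0.077; C=np.array([.5598,.0314,0]); RZ=R.from_rotvec([0,0,YAW])
def ch(x,y,z): return C+RZ.apply([x,y,z])     # charger -> world (m)
def tool(yaw,pitch=0):  # x along yaw, pitch: pack rear raised
    return R.from_rotvec([0,0,yaw])*R.from_rotvec([0,-pitch,0])*R.from_rotvec([np.pi,0,0])
def go(p,rot):  # print turn, then shift in the axes after and before the turn
    s=robot.read_state(); q=R.from_rotvec(s['orientation']); d=np.array(p)-s['tool_pos']
    print('t',s['t'],'turn',np.round((q.inv()*rot).as_rotvec(),3),'shift now-axes',np.round(1000*q.inv().apply(d),1),'target-axes',np.round(1000*rot.inv().apply(d),1),'F',np.round(s['force'],1))
def wcloud():
    K=robot.calibration('wrist'); im,d=robot.read_camera('wrist')
    v,u=np.indices(d.shape).astype(float); a=(u-K['cx'])/K['fx']; b=(v-K['cy'])/K['fy']; r=np.hypot(a,b)+1e-9
    k=np.tan(np.minimum(r,1.5))/r; P=np.stack([a*k*d,b*k*d,d],-1)
    E=np.array(K['extrinsics']); W=(P-E[:3,3])@E[:3,:3]; W[d==0]=np.nan
    return im,d,W
E
python3 - <<'E'
from h import *
W=np.load('top.npy'); im=np.load('top_im.npy')
m=np.zeros(W.shape[:2],bool); m[172:278,284:360]=1; m&=(W[...,2]>.016)&(W[...,2]<.03)
m=cv2.morphologyEx(m.astype(np.uint8),cv2.MORPH_CLOSE,np.ones((5,5)))
n,l,s,c=cv2.connectedComponentsWithStats(m); k=1+s[1:,4].argmax()
p=W[(l==k)&(W[...,2]>.016)]; r=cv2.minAreaRect((p[:,:2]*1000).astype(np.float32)); print(r,len(p),s[k])
print(np.percentile(p[:,0],[1,99]),np.percentile(p[:,1],[1,99]))
print('pad',ch(-.09,-.042,.026),'pack',ch(-.001,-.042,.033))
go(ch(-.091,-.042,.026+.186+.05),tool(YAW))
E
```

```text
((463.71978759765625, -272.7731018066406), (130.77203369140625, 191.561279296875), 86.26900482177734) 569 [290 179  63  93 588]
[0.36682264 0.56151303] [-0.34134145 -0.20267095]
pad [ 0.47329748 -0.01739871  0.026     ] pack [ 0.56203377 -0.01055248  0.033     ]
t 0.1 turn [-0.002  0.     0.271] shift now-axes [ 438.  -422.1  142.6] target-axes [ 309.1 -524.2  141.8] F [0.8 0.4 0.1]
```

>>> apply_moves(series=[[[0,0,0],[0,0,0.0905]],[[0,0,0],[0,0,0.0905]],[[0,0,0],[0,0,0.09]],[[20,-34,0],[0,0,0]],[[20,-34,0],[0,0,0]],[[20,-34,0],[0,0,0]],[[20,-34,0],[0,0,0]],[[20,-34,0],[0,0,0]],[[20,-34,0],[0,0,0]],[[20,-34,0],[0,0,0]],[[20,-34,0],[0,0,0]],[[20,-34,0],[0,0,0]]], claw=0)

```text
t: 1.1
tool_pos: [0.3607, -0.2433, 0.4045]
orientation: [-3.139, -0.12, 0.0]
force: [0.6, -0.4, -0.2]
opening: 0.0175
gripper_force: 0.0
```

>>> apply_moves(series=[[[20,-34,10],[0,0,0]],[[20,-34,15],[0,0,0]],[[20,-34,15],[0,0,0]],[[20,-34,10],[0,0,0]],[[20,-34,10],[0,0,0]],[[20,-34,10],[0,0,0]],[[0,0,0],[0,0,0]],[[0,0,0],[0,0,0]]])

```text
t: 1.77
tool_pos: [0.464, -0.0314, 0.3338]
orientation: [-3.138, -0.128, 0.004]
force: [-0.0, 0.5, 0.1]
opening: 0.0004
gripper_force: 0.0
```

```bash
python3 - <<'E'
from h import *
go(ch(-.091,-.042,.026+.186+.01),tool(YAW))
im,d,W=wcloud(); cv2.imwrite('pics/w.png',im); np.save('w.npy',W)
E
```

```text
t 1.7667 turn [-0.001  0.003  0.004] shift now-axes [  9.7 -13.1 111.8] target-axes [  9.3 -13.3 111.8] F [-0.   0.5  0.1]
```

View pics/w.png

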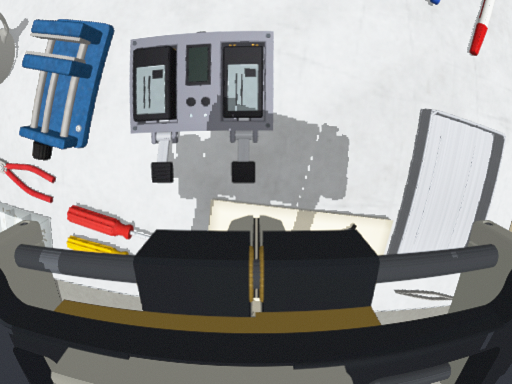

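The wrist view shows the thin pack at (243,80), its pad at (243,172) and the tray at the right. I check these points in the wrist depth, then descend.

```bash
python3 - <<'E'
from h import *
W=np.load('w.npy'); im=cv2.imread('pics/w.png')
def reg(u0,u1,v0,v1,zl,zh,dark=None):
    m=np.zeros(W.shape[:2],bool); m[v0:v1,u0:u1]=1; m&=(W[...,2]>zl)&(W[...,2]<zh)
    if dark: m&=im.max(2)<dark
    p=W[m]; r=cv2.minAreaRect((p[:,:2]*1000).astype(np.float32)); print(np.round(r[0],1),np.round(r[1],1),round(r[2],1),len(p),np.median(p[:,2]))
reg(228,258,158,186,.018,.035,60)
reg(148,177,158,186,.018,.035,60)
reg(125,278,25,142,.028,.06)
reg(132,176,35,125,.043,.06)
E
```

```text
[473.4 -18. ] [19.5 22. ] 4.5 456 0.02764176166735262
[467.   65.1] [19.9 22.6] 4.6 394 0.027542784465110014
[559.4  31.3] [ 96.7 141.9] 4.5 13501 0.03592931722038932
[554.9  72.1] [70.4 38.7] 4.7 2926 0.05168089712878694
```

>>> apply_moves(series=[[[4,-5,30],[0,0,0.004]],[[4,-5,30],[0,0,0]],[[1.5,-3,25],[0,0,0]],[[0,0,16],[0,0,0]],[[0,0,0],[0,0,0]],[[0,0,0],[0,0,0]]])

```text
t: 2.32
tool_pos: [0.472, -0.0211, 0.2339]
orientation: [-3.14, -0.111, 0.003]
force: [0.4, 0.8, 0.5]
opening: 0.0003
gripper_force: 0.0
```

```bash
python3 - <<'E'
from h import *
go(ch(-.091,-.042,.026+.186),tool(YAW))
E
```

```text
t 2.3167 turn [-0.     0.002 -0.006] shift now-axes [ 0.6 -3.5 21.9] target-axes [ 0.6 -3.5 21.9] F [0.4 0.8 0.5]
```

>>> apply_moves(series=[[[0.5,-3.5,5],[0,0,-0.006]],[[0,0,5],[0,0,0]],[[0,0,5],[0,0,0]],[[0,0,4],[0,0,0]],[[0,0,2],[0,0,0]],[[-0.5,0,1.5],[0,0,0]],[[-0.5,0,1.5],[0,0,0]],[[-0.5,0,1.5],[0,0,0]],[[0,0,0],[0,0,0]],[[0,0,0],[0,0,0]]])

```text
t: 3.15
tool_pos: [0.4712, -0.0164, 0.2087]
orientation: [3.139, 0.124, -0.001]
force: [-2.8, 0.2, 4.1]
opening: 0.0006
gripper_force: 1.8
```

>>> apply_moves(series=[[[-0.5,0,1.2],[0,0,0]],[[-0.5,0,1.2],[0,0,0]],[[-0.5,0,1.2],[0,0,0]],[[-0.3,0,1],[0,0,0]],[[0,0,0],[0,0,0]],[[0,0,0],[0,0,0]]])

```text
t: 3.65
tool_pos: [0.4699, -0.0165, 0.2053]
orientation: [3.139, 0.124, 0.001]
force: [-7.6, 0.5, 15.8]
opening: 0.0001
gripper_force: 8.1
```

>>> apply_moves(series=[[[0,0,0.8],[0,0,0]],[[0,0,0.7],[0,0,0]],[[0,0,0],[0,0,0]]])

```text
t: 3.9
tool_pos: [0.4701, -0.0165, 0.205]
orientation: [3.139, 0.124, 0.001]
force: [-14.8, 0.7, 28.8]
opening: 0.0009
gripper_force: 15.6
```

Force shot up with no further travel, so the lever is at its stop. I retreat and look.

>>> apply_moves(series=[[[0,0,-5],[0,0,0]],[[0,0,-25],[0,0,0]],[[0,0,-35],[0,0,0]],[[0,0,-35],[0,0,0]],[[0,0,-25],[0,0,0]],[[0,0,-10],[0,0,0]],[[0,0,0],[0,0,0]],[[0,0,0],[0,0,0]]])

```text
t: 4.57
tool_pos: [0.4695, -0.0165, 0.3369]
orientation: [3.139, 0.124, 0.001]
force: [-0.1, 0.4, -0.7]
opening: 0.0006
gripper_force: 0.0
```

```bash
python3 - <<'E'
from h import *
im,d,W=wcloud(); np.save('w2.npy',W)
cv2.imwrite('pics/w2.png',im)
Q=RZ.inv().apply((W-C).reshape(-1,3)).reshape(W.shape)*1000   # charger frame mm
sel=(abs(Q[...,1]+42)<14)&(Q[...,2]<80)
for x in range(-44,46,5):
    s=sel&(abs(Q[...,0]-x)<2.5); print(x,np.round(np.median(Q[s][:,2]),1),s.sum())
m=(abs(Q[...,0])<60)&(Q[...,1]<-5)&(Q[...,1]>-80)&(Q[...,2]>39)&(Q[...,2]<70)
p=Q[m]; print('raised', cv2.minAreaRect(p[:,:2].astype(np.float32)), np.percentile(p[:,0],[2,98]),np.percentile(p[:,1],[2,98]))
m=(Q[...,1]>10)&(Q[...,1]<75)&(abs(Q[...,0])<60)&(Q[...,2]>43)&(Q[...,2]<70); p=Q[m]; print('thick',cv2.minAreaRect(p[:,:2].astype(np.float32)),np.median(p[:,2]))
E
```

```text
-44 35.7 148
-39 36.3 148
-34 38.6 179
-29 39.7 149
-24 40.8 149
-19 42.2 185
-14 43.1 155
-9 44.4 180
-4 45.5 161
1 46.8 182
6 48.0 158
11 48.9 184
16 49.9 161
21 51.0 182
26 52.0 155
31 39.9 10
36 28.7 192
41 35.8 146
raised ((-3.738086700439453, -36.02980041503906), (69.48717498779297, 50.80534744262695), 1.0810635089874268) [-31.56463558  26.98133054] [-60.51005123 -24.52963619]
thick ((-2.292713165283203, 41.303955078125), (69.5878677368164, 38.84148406982422), 0.18061412870883942) 51.68073194963727
```

View pics/w2.png

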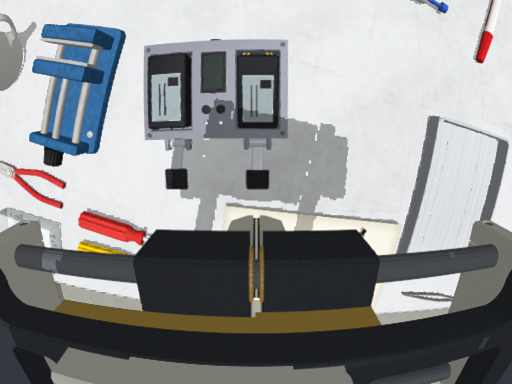

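The thin pack has risen: tilt is about 0.235 rad and its rear top edge is at charger x≈29, z≈51. The thick pack is unchanged (z 51.7, same centre). Now the tilted pre-grasp.

```bash
cat >> h.py <<'E'
RG=tool(YAW,.235); PG=ch(-.0216,-.0425,.2191)
E
python3 - <<'E'
from h import *
go(PG-RG.apply([0,0,.05]),RG)
E
```

```text
t 4.6167 turn [-0.001  0.237  0.002] shift now-axes [61.   1.9 67.9] target-axes [43.4  1.8 80.3] F [ 0.4 -0.8 -0.5]
```

>>> apply_moves(series=[[[0,0,0],[0,0.08,0]],[[0,0,0],[0,0.08,0]],[[0,0,0],[0,0.077,0.002]],[[14.5,0.6,20],[0,0,0]],[[14.5,0.6,25],[0,0,0]],[[14.4,0.6,25],[0,0,0]],[[0,0,10],[0,0,0]],[[0,0,0],[0,0,0]],[[0,0,0],[0,0,0]],[[0,0,0],[0,0,0]]], claw=0.65, newtons=20)

```text
t: 5.45
tool_pos: [0.5299, -0.0136, 0.2698]
orientation: [-3.108, -0.119, -0.368]
force: [0.2, 0.2, -0.2]
opening: 0.0592
gripper_force: 0.0
```

```bash
python3 - <<'E'
from h import *
go(PG,RG); print(robot.read_state()['opening'])
im,d,W=wcloud(); cv2.imwrite('pics/w3.png',im)
Q=RZ.inv().apply((W-C).reshape(-1,3)).reshape(W.shape)*1000
sel=(abs(Q[...,1]+42)<12)&(Q[...,2]<70)
for x in range(-39,46,5):
    s=sel&(abs(Q[...,0]-x)<2.5); print(x,np.round(np.median(Q[s][:,2]),1),s.sum())
m=(abs(Q[...,0]-18)<8)&(Q[...,1]<-5)&(Q[...,1]>-80)&(Q[...,2]>43)&(Q[...,2]<60)
p=Q[m]; print(np.percentile(p[:,1],[1,3,97,99]))
E
```

```text
t 5.45 turn [-0.001 -0.001 -0.   ] shift now-axes [-0.5 -0.  52. ] target-axes [-0.4 -0.1 52. ] F [ 0.2  0.2 -0.2]
0.05917251788286118
-39 nan 0
-34 nan 0
-29 nan 0
-24 nan 0
-19 42.1 152
-14 43.4 186
-9 44.4 185
-4 45.5 189
1 46.7 203
6 47.8 211
11 48.8 208
16 49.9 217
21 51.1 230
26 51.7 230
31 39.8 215
36 34.4 176
41 35.7 216
[-60.6098874  -59.8192364  -25.24623874 -24.50338751]
  return _methods._mean(a, axis=axis, dtype=dtype,
  ret = ret.dtype.type(ret / rcount)
```

View pics/w3.png

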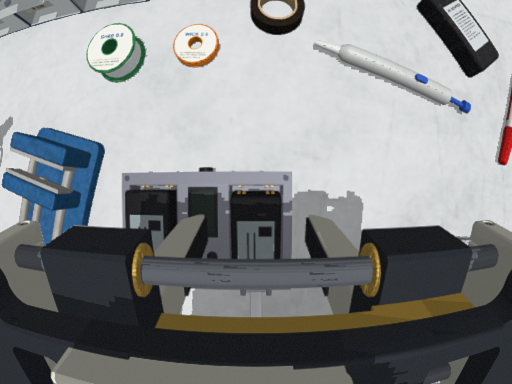

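The fingers straddle the thin pack (columns 230-282) and the depths agree. Descend and grip.

>>> apply_moves(series=[[[-0.4,0,15],[0,0,0]],[[0,0,15],[0,0,0]],[[0,0,12],[0,0,0]],[[0,0,6],[0,0,0]],[[0,0,3],[0,0,0]],[[0,0,0],[0,0,0]],[[0,0,0],[0,0,0]]])

```text
t: 6.08
tool_pos: [0.5422, -0.0127, 0.2209]
orientation: [-3.108, -0.119, -0.371]
force: [-0.6, 0.2, -0.2]
opening: 0.0605
gripper_force: 0.0
```

```bash
python3 - <<'E'
from h import *
go(PG,RG)
E
```

```text
t 6.0833 turn [-0.    -0.003 -0.   ] shift now-axes [-1.  -0.2  1.6] target-axes [-1.  -0.2  1.6] F [-0.6  0.2 -0.2]
```

>>> apply_moves(series=[[[-0.5,0,1.4],[0,0,0]],[[0,0,0],[0,0,0]],[[0,0,0],[0,0,0]]])

```text
t: 6.33
tool_pos: [0.542, -0.0127, 0.2192]
orientation: [-3.108, -0.119, -0.371]
force: [0.9, 0.5, -1.0]
opening: 0.0607
gripper_force: 0.0
```

>>> apply_moves(series=[[[0,0,0],[0,0,0]],[[0,0,0],[0,0,0]],[[0,0,0],[0,0,0]],[[0,0,0],[0,0,0]],[[0,0,0],[0,0,0]],[[0,0,0],[0,0,0]],[[0,0,0],[0,0,0]],[[0,0,0],[0,0,0]]], claw=0.3, newtons=25)

```text
t: 7.0
tool_pos: [0.5419, -0.0127, 0.2189]
orientation: [-3.108, -0.119, -0.37]
force: [-0.1, -0.1, -0.0]
opening: 0.038
gripper_force: 25.0
```

>>> apply_moves(series=[[[0.9,0,-3.9],[0,0,0]],[[1.4,0,-5.8],[0,0,0]],[[1.9,0,-7.8],[0,0,0]],[[2.3,0,-9.7],[0,0,0]],[[2.3,0,-9.7],[0,0,0]],[[3.5,0,-14.6],[0,0,0]],[[3.5,0,-14.6],[0,0,0]],[[3.5,0,-14.6],[0,0,0]],[[2.3,0,-9.7],[0,0,0]],[[0,0,0],[0,0,0]],[[0,0,0],[0,0,0]],[[0,0,0],[0,0,0]]])

```text
t: 8.0
tool_pos: [0.5413, -0.0127, 0.3111]
orientation: [-3.108, -0.119, -0.368]
force: [0.1, -0.7, -1.8]
opening: 0.0377
gripper_force: 25.0
```

```bash
python3 - <<'E'
from h import *
# pack centre in tool frame as gripped: 25 mm forward of the grip (-x), tip 10.5 below top
TY=-.065; rot=tool(TY)
off=rot.apply([-.025,0,.186+.0]) # pack centre approx at tip level
goal=np.array([.4637,-.2728,.0025+.0105])-off; goal[2]+=.08
go(goal,rot); print(goal)
im,d,W=wcloud(); cv2.imwrite('pics/w4.png',im)
E
```

```text
t 8.0 turn [-0.017 -0.236  0.141] shift now-axes [-78.  256.9  14. ] target-axes [-35.5 264.6  32.1] F [ 0.1 -0.7 -1.8]
[ 0.48864721 -0.27442386  0.279     ]
```

View pics/w4.png

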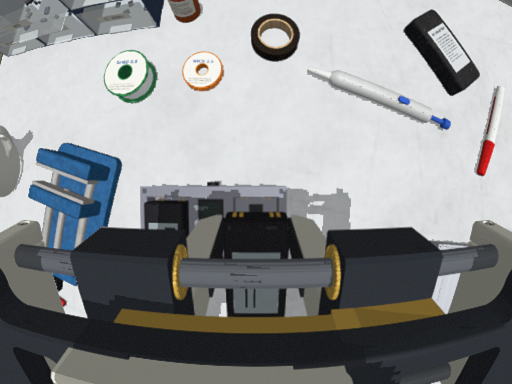

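The pack is held between the fingers (columns 220-295), rear end up front. Level it and carry it over the tray.

>>> apply_moves(series=[[[0,0,0],[-0.006,-0.079,0.047]],[[0,0,0],[-0.006,-0.079,0.047]],[[0,0,0],[-0.005,-0.078,0.047]],[[-2,15,0],[0,0,0]],[[-4,30,0],[0,0,0]],[[-5,38,0],[0,0,0]],[[-5,38,0],[0,0,0]],[[-5,38,0],[0,0,0]],[[-5,38,0],[0,0,0]],[[-5,38,0],[0,0,0]],[[-3,20,0],[0,0,0]],[[-1,10,0],[0,0,0]]])

```text
t: 9.05
tool_pos: [0.4882, -0.2776, 0.3104]
orientation: [-3.139, 0.107, 0.002]
force: [-0.5, -0.6, -0.2]
opening: 0.0376
gripper_force: 25.0
```

>>> apply_moves(series=[[[0,0,0],[0,0,0]],[[0,0,0],[0,0,0]],[[0,0,0],[0,0,0]]])

```text
t: 9.3
tool_pos: [0.4898, -0.2735, 0.3111]
orientation: [-3.139, 0.1, 0.0]
force: [-0.7, 0.5, 0.1]
opening: 0.038
gripper_force: 25.0
```

```bash
python3 - <<'E'
from h import *
go([.4886,-.2744,.279],tool(-.065))
s=robot.read_state(); q=R.from_rotvec(s['orientation'])
out=[]
for n in('scene','wrist'):
    if n=='scene': im,d,W=cloud(n)
    else: im,d,W=wcloud()
    np.save('c_'+n,W); 
    im=im if n=='wrist' else cv2.resize(im[180:330,230:430],(512,384)); out.append(im)
    Q=q.inv().apply((W-s['tool_pos']).reshape(-1,3)).reshape(W.shape)*1000
    np.save('q_'+n,Q)
    for x in range(-68,24,6):
        m=(abs(Q[...,0]-x)<3)&(abs(Q[...,1])<15)&(Q[...,2]>160)&(Q[...,2]<205)
        if m.sum()>5: print(n,x,m.sum(),np.round(np.percentile(Q[m][:,2],[10,50,90]),1))
    m=(abs(Q[...,1])<22)&(Q[...,2]>165)&(Q[...,2]<215)&(abs(Q[...,0])<90); print(n,np.percentile(Q[m][:,0],[1,99]),np.percentile(Q[m][:,2],[1,99]))
cv2.imwrite('pics/carry.png',cv2.resize(np.hstack(out),(800,300)))
E
```

```text
t 9.3 turn [-0.001  0.     0.001] shift now-axes [-1.1  1.  32.1] target-axes [-1.1  0.9 32.1] F [-0.7  0.5  0.1]
scene -62 150 [175.9 184.  192.3]
scene -56 30 [174.2 174.7 175.6]
scene -50 29 [173.7 174.4 175. ]
scene -44 27 [174.  174.6 175.2]
scene -38 26 [173.8 174.7 175.3]
scene -32 28 [173.7 174.3 175.2]
scene -26 23 [174.  174.7 175.4]
scene -20 27 [174.  174.7 175.2]
scene -14 25 [174.3 174.7 175.4]
scene -8 24 [174.5 175.2 175.7]
scene -2 22 [174.6 175.2 175.7]
scene 4 18 [174.5 175.1 175.5]
scene [-62.08100938   5.36285494] [166.67618282 194.73188533]
wrist -56 231 [171.8 172.5 173.2]
wrist -50 351 [171.6 172.3 173. ]
wrist -44 365 [171.6 172.4 173.2]
wrist -38 371 [171.6 172.3 173.1]
wrist -32 13 [171.2 171.6 171.8]
wrist -14 253 [172.  172.6 173.4]
wrist -8 487 [171.9 172.9 173.5]
wrist -2 506 [172.2 173.  173.7]
wrist 4 545 [172.3 173.  173.8]
wrist 10 669 [173.3 179.  188.9]
wrist [-56.72464796   9.2485236 ] [167.39506699 189.90239147]
```

View pics/carry.png

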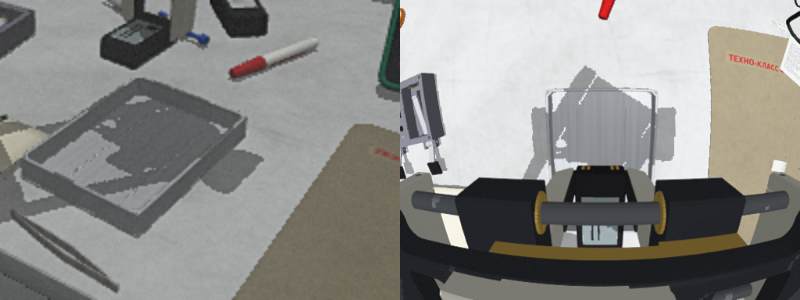

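The pack hangs level (top at tool z≈174.4, slope about 0.01 rad) over the middle of the tray. The contact TCP height should be ≈0.198. Lower it.

>>> apply_moves(series=[[[0,0,15],[0,0,0]],[[0,0,20],[0,0,0]],[[0,0,20],[0,0,0]],[[0,0,20],[0,0,0]],[[0,0,15],[0,0,0]],[[0,0,10],[0,0,0]],[[0,0,6],[0,0,0]],[[0,0,2],[0,0,0]],[[0,0,0],[0,0,0]],[[0,0,0],[0,0,0]],[[0,0,0],[0,0,0]]])

```text
t: 10.32
tool_pos: [0.4901, -0.2752, 0.2049]
orientation: [3.139, -0.102, 0.004]
force: [-0.1, -0.6, -0.7]
opening: 0.0378
gripper_force: 25.0
```

>>> apply_moves(series=[[[0,0,1],[0,0,0]],[[0,0,1],[0,0,0]],[[0,0,1],[0,0,0]],[[0,0,0],[0,0,0]],[[0,0,0],[0,0,0]]])

```text
t: 10.73
tool_pos: [0.4895, -0.2749, 0.2006]
orientation: [-3.14, 0.102, -0.001]
force: [0.2, 0.2, -0.8]
opening: 0.0375
gripper_force: 25.0
```

>>> apply_moves(series=[[[0,0,0.8],[0,0,0]],[[0,0,0.7],[0,0,0]],[[0,0,0],[0,0,0]],[[0,0,0],[0,0,0]]])

```text
t: 11.07
tool_pos: [0.4895, -0.2749, 0.1991]
orientation: [-3.14, 0.102, -0.001]
force: [0.3, -0.6, -1.0]
opening: 0.0375
gripper_force: 25.0
```

>>> apply_moves(series=[[[0,0,0.7],[0,0,0]],[[0,0,0],[0,0,0]],[[0,0,0],[0,0,0]]])

```text
t: 11.32
tool_pos: [0.4896, -0.2749, 0.1985]
orientation: [-3.14, 0.102, -0.001]
force: [-0.5, -0.1, 0.0]
opening: 0.0379
gripper_force: 25.0
```

>>> apply_moves(series=[[[0,0,0.6],[0,0,0]],[[0,0,0],[0,0,0]],[[0,0,0],[0,0,0]]])

```text
t: 11.57
tool_pos: [0.4896, -0.2749, 0.1984]
orientation: [-3.14, 0.102, -0.001]
force: [-2.2, 1.4, 5.8]
opening: 0.0377
gripper_force: 25.0
```

>>> apply_moves(series=[[[0,0,0.6],[0,0,0]],[[0,0,0],[0,0,0]],[[0,0,0],[0,0,0]]])

```text
t: 11.82
tool_pos: [0.4897, -0.275, 0.1984]
orientation: [-3.14, 0.102, -0.001]
force: [-5.3, 3.1, 10.2]
opening: 0.0377
gripper_force: 25.0
```

The pack is firmly on the tray floor (10 N). I ease off a little and open.

>>> apply_moves(series=[[[0,0,-0.7],[0,0,0]],[[0,0,0],[0,0,0]]])

```text
t: 11.98
tool_pos: [0.4897, -0.275, 0.1984]
orientation: [3.14, -0.102, 0.002]
force: [-1.8, 0.6, 5.1]
opening: 0.0377
gripper_force: 25.0
```

>>> apply_moves(series=[[[0,0,0],[0,0,0]],[[0,0,0],[0,0,0]],[[0,0,0],[0,0,0]],[[0,0,0],[0,0,0]],[[0,0,0],[0,0,0]],[[0,0,0],[0,0,0]]], claw=0.62)

```text
t: 12.48
tool_pos: [0.4895, -0.2749, 0.1978]
orientation: [-3.14, 0.102, -0.001]
force: [0.1, -0.1, 0.8]
opening: 0.0572
gripper_force: 0.0
```

>>> apply_moves(series=[[[0,0,-4],[0,0,0]],[[0,0,-10],[0,0,0]],[[0,0,-20],[0,0,0]],[[0,0,-30],[0,0,0]],[[0,0,-30],[0,0,0]],[[0,0,-30],[0,0,0]],[[-20,0,-20],[0,0,0]],[[-30,0,-10],[0,0,0]],[[-20,0,0],[0,0,0]],[[0,0,0],[0,0,0]],[[0,0,0],[0,0,0]]])

```text
t: 13.4
tool_pos: [0.4191, -0.2705, 0.3533]
orientation: [3.139, -0.104, 0.004]
force: [-0.0, -0.3, 0.3]
opening: 0.0577
gripper_force: 0.0
```

```bash
python3 - <<'E'
from h import *
s=robot.read_state(); print(s['t'],s['tool_pos'],s['force'],s['opening'])
a,_,S=cloud('scene'); b,_,W=wcloud()
cv2.imwrite('pics/end.png',cv2.resize(np.hstack([cv2.resize(a[160:310,150:370],(512,384)),b]),(800,300)))
for n,W in(('scene',S),('wrist',W)):
    m=(W[...,2]>.018)&(W[...,2]<.04)&(abs(W[...,0]-.4637)<.075)&(abs(W[...,1]+.2728)<.05); p=W[m]
    if len(p)>20: 
        A=np.c_[p[:,:2],np.ones(len(p))]; print(n,len(p),cv2.minAreaRect((p[:,:2]*1000).astype(np.float32)),np.median(p[:,2]),np.linalg.lstsq(A,p[:,2],rcond=None)[0])
    Q=RZ.inv().apply((W-C).reshape(-1,3)).reshape(W.shape)*1000
    m=(Q[...,1]>10)&(Q[...,1]<75)&(abs(Q[...,0])<60)&(Q[...,2]>43)&(Q[...,2]<60); p=Q[m]
    if len(p)>20: print('thick',n,len(p),cv2.minAreaRect(p[:,:2].astype(np.float32)),np.median(p[:,2]))
E
```

```text
13.4 [ 0.41912797 -0.27050132  0.35328629] [-0.03117428 -0.31493403  0.3237847 ] 0.057682816272010586
scene 484 ((463.0233459472656, -273.462890625), (39.07998275756836, 70.95410919189453), 85.7965087890625) 0.02306974670451962 [0.01201397 0.02968022 0.02544918]
thick scene 232 ((-2.4166717529296875, 41.137840270996094), (40.215206146240234, 72.78022003173828), 89.84028625488281) 49.034854384984605
wrist 2354 ((463.6484680175781, -273.9078063964844), (37.36966323852539, 69.89814758300781), 85.73255157470703) 0.025318992666633094 [-0.0018382  -0.00692719  0.02422737]
thick wrist 27 ((-24.334739685058594, 22.10715675354004), (4.193047046661377, 25.12611198425293), 85.12439727783203) 44.240608943957646
```

View pics/end.png

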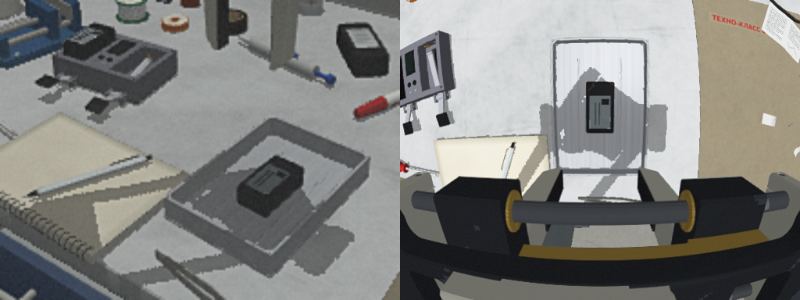

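The thin pack lies flat in the middle of the tray (right half, (600,107)), with its top at z≈24 mm. The thick pack is still seated at z≈49-50 mm, and the arm is clear. I hand in.

```bash
python3 -c "
from plant import robot
print(robot.close_job())"
```

```text
the job is handed in; nothing more can be done
None
```

The thin pack was ejected and laid flat in the middle of the steel tray, the thick pack is still seated in its bay, and the job was handed in at about 13.5 s of the 48 s limit; the hand-in returned no verdict.

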